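# Close a lens barrel and hold it pressed in a sprung V-block

### The arm

A 7-joint arm with a two-finger parallel gripper is mounted at the origin on a cart in front of the work surface, level with it; the furniture and walls round the work are solid. World frame = base frame: x ahead of the robot, y to its left, z up, the work surface at z = 0. Lengths are in m, angles in rad, forces in N, time in s.
With the tool pointing down it reaches from about 0.4 to 0.875 m from the base axis. Payload 19.3 kg.
Tool frame: the origin (TCP) lies midway between the tips of the shut fingers; the grasp point (between the pads) lies 19 mm behind it; z points along the fingers, y is the line along which they close (so a half turn about z gives the same grasp; the last joint's range is limited). The gripper opens to 85 mm and grips with 20 to 120 N. Pads are 22 mm wide; open, the fingers measure 114 mm over their backs; the gripper's body (76 mm by 85 mm) begins 54 mm behind the grasp point. The pads swing forward as they close: fully open they stand 13 mm farther back than shut.
Start: joints at [-1.353, 0.521, -0.036, 1.599, 0.021, 1.021, -0.113], TCP at [0.177, 0.599, 0.231] pointing down, gripper open.
Joint ranges: [-2.91, 2.91], [-0.3, 2.13], [-1.5, 1.42], [0.17, 2.43], [-1.26, 4.41], [0.16, 1.93], [-2.52, 2.52]. Speed limits (rad/s): [1.89, 1.89, 2.39, 2.39, 3.01, 3.01, 3.01].

### API

Orientations are given as [roll, pitch, yaw] about the fixed x, y, z axes, in that order (R = Rz(yaw) Ry(pitch) Rx(roll)).
In Python, from workcell import telemetry, grab_frame, calibration, bot, outline_of, landmark_of gives the robot as it stands. The module is installed in compiled form; this text tells all that it offers.
- The arm moves only by the shell command python3 -m inch 'ROWS' [FORCE]. ROWS is JSON, a list of rows, each a list of 7 numbers: the shift along the tool's x, y, z in m, then the turn, a rotation vector about the tool's x, y, z in rad, then the closure, from 0 (fully open) to 1 (shut). A call has 1 to 5 rows; each row shifts and turns the commanded pose from where the row before left it, along the tool's axes as they then stand; what a row does not reach is not made up. A row lasts 1/10 s, in which the tool goes at most 50 mm and 8.59 degrees, less where a joint would pass 70% of its speed; a pose out of reach is approached as far as the arm can. A call is refused whole if a number of a shift passes 0.05 or a number of a turn 0.15, either way. A call with a gripper value outside its range is refused whole. The fingers move at their own pace and stop on an object; FORCE is the grip in N (left out, the last holds). Time passes only in rows, so rows that do not move let the fingers close. It gives the time, the measured TCP pose, the force, the opening and the grip force at its end, in the units of the state.
- telemetry.observe(): the state, without advancing time (a new reading comes with each control period).
- grab_frame(name): name is "side" or "top" or "wrist"; returns the picture (420x560x3 uint8, red, green, blue); there is no depth.
- calibration(name): a dict with "fovy" (degrees; the focal length in pixels is half the picture's height over the tangent of half this angle, whatever the lens; pixels are square), "cx", "cy" (the principal point, pixels), "pose" (4x4, takes a point from camera to world coordinates). Camera axes: x right, y down, z forward; pixel columns grow to the right and rows downward; lengths in m; the calibration is good to about 2 mm. The wrist camera is an equidistant fisheye: a pixel r from the principal point sees the ray r / f radians off the axis. A picture is of the moment at which its call begins: read the wrist's pose just before it. calibration takes no time and is no camera call; for the wrist camera it gives the pose at the moment of the call.
- bot.job_done(): hands the job in; it is judged then, once.
Trained networks look in the newest picture that a camera, given by its name, has taken for a name from the list of things; names that differ only in an ending like _2 or _b are one class to them, and where a whole thing is asked for, a point or a joint stands for the part that bears it (a point fixed in the world has none). Each returns a list of dicts, best first, with "score" (0 to 1); they miss things now and then, are a little off and sometimes report something else, mostly with a low value. They report only what shows in the picture. A call takes as long as a camera call. They do not tell look-alikes from the thing itself.
- outline_of(label, camera): "region" (420x560 bool, what is visible of it) and "rect" ([left, top, right, bottom] in pixels, round what is visible of it).
- landmark_of(label, camera): "xy" ([column, row] in pixels: a listed point, or the origin of a listed thing).
The state is a dict: "clock": time; "qpos": joint angles; "qd": joint speeds; "joint_efforts": joint torques, N m; "position": TCP position; "tool_rot": TCP orientation; "force": force on the tool from outside, world axes, zero at the start; "moment": the same for the moment, N m; "grip_width": finger opening in m; "finger_force": force on a finger pad.
Only numpy, scipy, OpenCV 4.12 (cv2) and the standard library are available. Lean on these libraries where they do the work, as an engineer would, in place of code of your own. Each camera call takes 0.05 s, during which the arm holds its last target. There are 200 camera calls.

### The job

Push the proud cap on the end of the lens barrel fully home, using the end wall of the rest it lies in to take the push. Then lay the barrel centred in the two V supports of the sprung stand, and press it gently straight down so that it bears on both sides of the Vs and the sprung stage sinks about half of its 10 mm travel. Finish while still holding it pressed down like that, and leave the vial, the beaker and the pipette bulb where they stand.

Things in the scene. Friction and masses are not known exactly. Their poses are not given: they have to be found in the camera images.
- lens_barrel: Lens barrel: aluminium cylinder 30 mm in diameter, 120 mm long with its cap home, about 0.19 kg. Origin on its axis, at the middle of those 120 mm; own x runs along the axis from the black ribbed cap (-x) to the glass lens end (+x). Starts lying level in the rest, axis 30 mm above the bench, lens end 1 to 5 mm short of the end wall; it slides there more easily than the cap moves.
- end_cap (a joint): Slide of the cap on the barrel along the barrel's axis: 0 = proud by 8 mm (a brass neck shows), 0.008 m = fully home, edge to edge with the barrel. Starts between 0 and 0.002. It moves under about 4 N along the axis and stays where it is left. The cap is 30 mm in diameter and 14 mm long.
- cap_face (a point): Centre of the cap's flat outer end face; moves with the cap. With the cap home it lies at x = -60 mm of the barrel, before that up to 8 mm further out.
- barrel_rest: Fixed rest, origin on the bench, z up: base plate 5 mm thick (x -51 to +73, y -35 to +35 mm), two black saddles (x = -36 and +40 mm, 14 mm long, 36 mm wide, 21 mm high) holding the barrel along the rest's x, nothing between them; end wall with cork face at x = +64 mm, 47 mm high. The cap overhangs the plate at -x; pushed to +x it brings the barrel against the wall.
- v_stand: Fixed V-block stand: base plate 130 x 84 x 8 mm, origin under its centre on the bench, the Vs run along its x, z up. It carries the sprung stage. Behind the work, from about 0.6 m ahead of the robot and just left of its middle (0.07 to 0.18 m), the hatch lid of the bench stands upright, some 0.25 m high: keep the hand clear of it.
- v_stage (a joint): Sprung stage (aluminium plate 100 x 60 mm, top face 32 mm above the bench when up) with the V supports: 0 = up, 0.010 m = down on its stop. A preloaded spring of 1.2 N/mm holds it up; under the barrel alone it stays up. A push of about 3 N starts it down, 5 mm takes about 8 N, 10 mm about 14 N. A sideways push on the barrel across the Vs unloads one side of them.
- v_seat (a point): Point on the sprung stage where the barrel's middle lies when seated: 62.2 mm above the bench, sinking with the stage; x along the Vs, y across, z up. Two V supports (x = -34 and +34 mm, 12 mm thick, 53 mm wide) have 90 degree Vs, 37 mm wide at the mouth, tops 3 mm below this point; the 56 mm between them are free down to the stage plate 30 mm below this point.
- vial_a: Bystander: small capped glass vial, 27 mm in diameter, 57 mm high, standing; origin under its centre.
- beaker: Bystander: small beaker, the one nearest the robot, 56 mm in diameter, 70 mm high, standing; origin under its centre.
- pipette_bulb: Bystander: rubber pipette bulb lying, 81 x 41 x 41 mm; origin under its centre.
Not all that is in view belongs to the job. What is shaped like the lens_barrel but blue or pink is not meant. What is shaped like the v_stand but blue is not meant.

How it is judged:
On the way, in this order (a step that is already met when the one before it is completed fails the run):
1. the cap is fully home on the barrel (value of joint end_cap above 0.007 m), for 0.2 s.
2. the barrel lies seated in the Vs (x of lens_barrel in the frame of v_seat between -0.01 and 0.01 m and y of lens_barrel in the frame of v_seat between -0.003 and 0.003 m and z of lens_barrel in the frame of v_seat between -0.003 and 0.003 m and angle between the x axis of lens_barrel and the x axis of v_seat, either way round below 0.06 rad and value of joint end_cap above 0.007 m), for 0.2 s.
At the end, for the whole second after the job is handed in: Cap home within 1 mm; barrel seated in the Vs: middle within 10 mm along, 3 mm across and in height, 0.06 rad parallel; fingers press or hold it with over 2.5 N, each of the four V faces bears over 0.5 N; stage sunk 2.5 to 8.5 mm; barrel still (all of step 2 and contact force between each of v_stage_c3, v_stage_c4, v_stage_c5, v_stage_c6 and lens_barrel above 0.5 N and contact force between the fingers and lens_barrel above 2.5 N and value of joint v_stage between 0.0025 and 0.0085 m and linear speed of lens_barrel below 0.02 m/s); the arm keeps its last pose, push and grip.
It fails at once if one of the four V faces is loaded with over 30 N (slammed, dropped or crushed) (contact force between any of v_stage_c3, v_stage_c4, v_stage_c5, v_stage_c6 and anything else above 30 N).
It fails at once if the vial, the beaker or the pipette bulb is moved by over 30 mm (distance of any of vial_a, beaker, pipette_bulb from where it was at the start of the episode above 0.03 m).
It fails at once if the vial or the beaker is knocked over (angle between any of vial_a, beaker's own z axis and vertical above 0.5 rad).
It also fails if it takes over 64 s, if anything falls off the work surface, if the arm or the gripper's body presses on something with over 40 N, if the wrist force passes 120 N, or if a joint passes its speed limit or range.

## Working session

There is one attempt and no reset: what is moved stays moved. The work goes in short steps, Python scripts to look and compute and a shell command to move; the robot and the scene stay as the last step left them, time stands still between calls to the robot, and variables do not carry over. Pictures are saved under pics/ and viewed, at most 13 in all, crops included, and the job is handed in when it is done.

```bash
mkdir -p pics; cat > h.py <<'E'
import numpy as np, cv2
from workcell import telemetry, grab_frame, calibration, bot, outline_of, landmark_of
def ray(cam,px,c=None):
    c=c or calibration(cam); f=210/np.tan(np.radians(c["fovy"])/2)
    d=np.array([px[0]-c["cx"],px[1]-c["cy"]],float)
    if cam=="wrist":
        r=np.hypot(*d); t=r/f; v=np.array([*(d/max(r,1e-9)*np.sin(t)),np.cos(t)])
    else: v=np.array([*(d/f),1.])
    P=np.array(c["pose"]); return P[:3,3],P[:3,:3]@v
def atz(cam,px,z,c=None):
    o,v=ray(cam,px,c); return o+v*(z-o[2])/v[2]
def proj(cam,p,c=None):
    c=c or calibration(cam); f=210/np.tan(np.radians(c["fovy"])/2)
    P=np.array(c["pose"]); q=P[:3,:3].T@(np.asarray(p)-P[:3,3])
    if cam=="wrist":
        r=np.hypot(q[0],q[1]); t=np.arctan2(r,q[2]); return np.array([c["cx"],c["cy"]])+f*t*q[:2]/r
    return np.array([c["cx"],c["cy"]])+f*q[:2]/q[2]
def save(n,im): cv2.imwrite("pics/"+n,im[:,:,::-1])
E
python3 - <<'E'
from h import *
np.set_printoptions(precision=3,suppress=True)
ims={c:grab_frame(c) for c in ("side","top","wrist")}
for c in ims: save(c+"0.png",ims[c])
save("st.png",np.vstack([ims["side"],ims["top"]])[:, :]) 
for cam in ims:
    c=calibration(cam); print(cam,c["fovy"],c["cx"],c["cy"],np.array(c["pose"])[:3].tolist())
H=dict(lens_barrel=.03,cap_face=.03,barrel_rest=0,v_stand=0,v_seat=.062,vial_a=0,beaker=0,pipette_bulb=0)
for cam in("top","side"):
  for n in H:
    for d in landmark_of(n,cam)[:4]: print(cam,n,round(d["score"],2),np.round(d["xy"]),atz(cam,d["xy"],H[n]))
print(telemetry.observe())
E
```

```text
side 47.62405089578549 276.48833105367726 205.7745784426231 [[0.9881872853034511, -0.09618411436896022, 0.11930844608683078, 0.43785567905091943], [-0.15279046276734537, -0.5580324735065934, 0.8156315546859704, -1.0421396160555607], [-0.011872811458785965, -0.8242259245226223, -0.5661366104509514, 0.8563458364752282]]
top 44.31265240863185 273.8614517026431 206.8641839541502 [[0.04197034805746328, -0.9763511485925452, 0.21207763796768658, 0.29411028154849533], [-0.999108105798346, -0.041998200330305074, 0.004375396788499324, 0.05363044337921184], [0.004634955444945342, -0.21207212407818551, -0.9772430257499872, 1.5086287830957674]]
wrist 65.70646984690485 274.49643492661255 210.0215859906172 [[0.28397321089628774, 0.9220486796212011, 0.2630312679170461, 0.11055643993221359], [0.9588318796210025, -0.2728498340395978, -0.07870447691851107, 0.6188584884850141], [-0.0008013212245994301, 0.2745527280384596, -0.961571712048005, 0.3733035028372585]]
top lens_barrel 0.96 [410. 225.] [ 0.579 -0.339  0.03 ]
top lens_barrel 0.78 [356. 253.] [ 0.49  -0.182  0.03 ]
top lens_barrel 0.78 [310. 150.
[... 1166 characters left out ...]
39 0.352 0.   ]
side v_seat 0.93 [220. 169.] [0.452 0.346 0.062]
side vial_a 0.49 [301. 257.] [ 0.648 -0.065  0.   ]
side beaker 0.94 [336. 295.] [ 0.703 -0.222 -0.   ]
side pipette_bulb 0.49 [206. 170.] [0.405 0.46  0.   ]
{'clock': 0.95, 'qpos': array([-1.353,  0.521, -0.036,  1.6  ,  0.021,  1.021, -0.113]), 'qd': array([-0.   ,  0.001,  0.   , -0.001,  0.   ,  0.001,  0.002]), 'joint_efforts': array([ -0.   , -92.683,   1.978, -37.027,   0.018,   0.002,  -0.   ]), 'position': array([0.177, 0.599, 0.231]), 'tool_rot': array([-3.142,  0.   ,  2.854]), 'force': array([-0.002,  0.694,  0.242]), 'moment': array([ 0.03 , -0.068, -0.009]), 'finger_force': 0.0, 'grip_width': 0.08549879577477566}
```

View pics/top0.png

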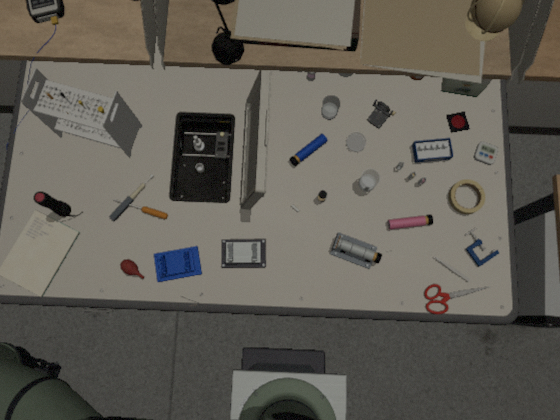

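View pics/side0.png

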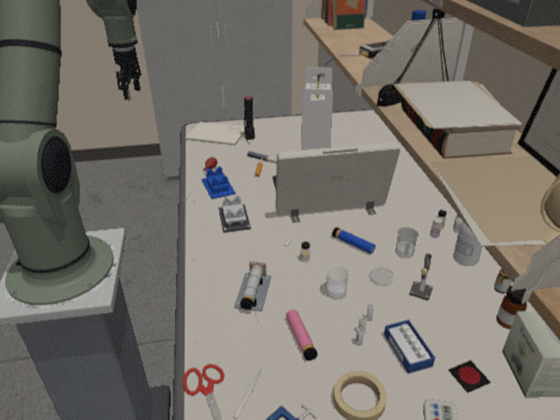

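The grey barrel in its rest shows at top (356,251) / side (253,288). The look-alikes are the blue cylinder at top (309,150) and the pink one at top (410,222). The aluminium V-stand is at top (244,253) / side (234,213), with the blue look-alike at top (178,263). I choose the grey ones and check them in a close crop.

```bash
python3 - <<'E'
from h import *
a=cv2.imread("pics/top0.png");b=cv2.imread("pics/side0.png")
R=lambda im,x,y:cv2.resize(im[y:y+70,x:x+95],(400,295),interpolation=cv2.INTER_CUBIC)
cv2.imwrite("pics/c1.png",np.vstack([np.hstack([R(a,310,215),R(b,205,255)]),np.hstack([R(a,197,218),R(b,187,180)])]))
from scipy.optimize import least_squares
def tri(p,q):
    o1,v1=ray("top",p);o2,v2=ray("side",q)
    s=np.linalg.lstsq(np.c_[v1,-v2],o2-o1,rcond=None)[0]; A=o1+v1*s[0];B=o2+v2*s[1]
    return np.round((A+B)/2,3),round(np.linalg.norm(A-B),4)
print(tri([379,258],[244,304]),tri([356,253],[250,288]))
E
```

```text
(array([ 0.475, -0.247,  0.034]), np.float64(0.0035)) (array([ 0.492, -0.183,  0.021]), np.float64(0.0036))
```

View pics/c1.png

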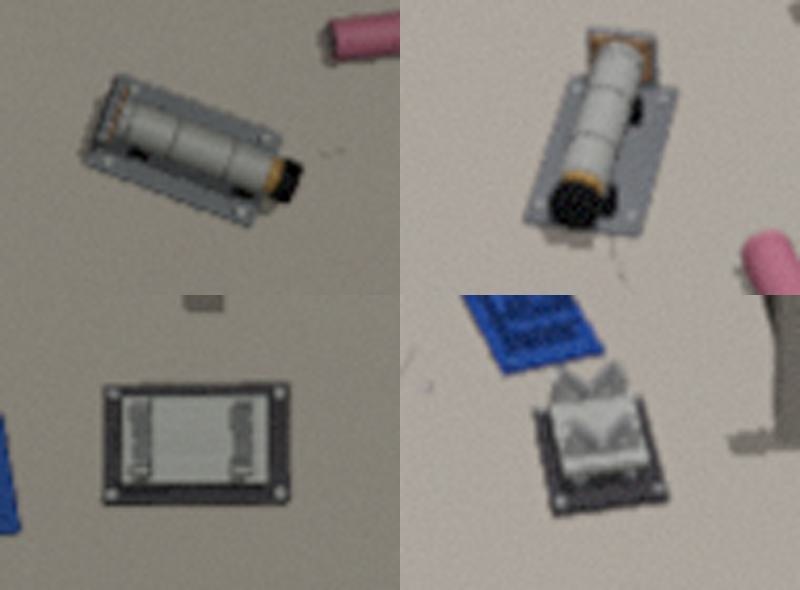

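The crop confirms both. The grey barrel has its black ribbed cap and brass neck at the robot-right end, with the cork wall at the far-left end. The bare-aluminium stand has its Vs running roughly along world y. Next I swing round an arc to the barrel.

```bash
python3 -m inch '[[-0.02,-0.045,0,0,0,0.04,0],[-0.045,-0.045,0,0,0,0.09,0],[-0.048,0,0,0,0,0.09,0],[-0.048,0,0,0,0,0.09,0],[-0.048,0,0,0,0,0.09,0]]' >/dev/null
python3 -m inch '[[-0.048,0,0,0,0,0.09,0],[-0.048,0,0,0,0,0.09,0],[-0.048,0,0,0,0,0.09,0],[-0.048,0,0,0,0,0.09,0],[-0.048,0,0,0,0,0.09,0]]'
python3 -m inch '[[-0.048,0,0,0,0,0.09,0],[-0.048,0,0,0,0,0.09,0],[-0.048,0,0,0,0,0.09,0],[-0.048,0,0,0,0,0.09,0],[-0.048,0,0,0,0,0.09,0]]'
python3 -m inch '[[-0.048,0,0,0,0,0.06,1],[-0.04,0,0,0,0,0,1],[0,0,0,0,0,0,1],[0,0,0,0,0,0,1]]'
python3 - <<'E'
from h import *
np.set_printoptions(precision=4,suppress=True)
c=calibration("wrist"); im=grab_frame("wrist"); save("w1.png",im)
for n,z in dict(lens_barrel=.03,cap_face=.03,barrel_rest=0).items():
    for d in landmark_of(n,"wrist")[:3]: print(n,round(d["score"],2),d["xy"],atz("wrist",d["xy"],z,c))
for d in outline_of("lens_barrel","wrist")[:2]:
    print(d["score"],d["rect"])
    p=np.argwhere(d["region"])[:,::-1][::10]; W=np.array([atz("wrist",q,.03,c) for q in p])[:,:2]
    r=cv2.minAreaRect(W.astype(np.float32)*1000); print(r, W.mean(0))
print(telemetry.observe()["position"],telemetry.observe()["tool_rot"])
E
```

```text
clock: 1.95
position: [0.4865, 0.2526, 0.2314]
tool_rot: [3.141, -0.0, 2.0]
force: [0.9, -0.0, -0.2]
grip_width: 0.0851
finger_force: 0.0
clock: 2.45
position: [0.5452, 0.0218, 0.2314]
tool_rot: [3.141, -0.0, 1.55]
force: [1.3, 0.0, -0.0]
grip_width: 0.0854
finger_force: 0.0
clock: 2.85
position: [0.5409, -0.065, 0.2314]
tool_rot: [3.141, -0.0, 1.492]
force: [0.0, 0.6, -0.1]
grip_width: 0.0286
finger_force: 0.0
lens_barrel 0.81 [246.0, 283.3] [ 0.4974 -0.1818  0.03  ]
lens_barrel 0.81 [473.9, 148.7] [ 0.7843 -0.0357  0.03  ]
cap_face 0.87 [451.2, 106.5] [0.7513 0.0142 0.03  ]
cap_face 0.66 [233.4, 329.0] [ 0.4727 -0.2495  0.03  ]
barrel_rest 0.72 [245.1, 283.1] [ 0.492  -0.1977  0.    ]
0.78 [440.7, 99.0, 508.2, 193.3]
((792.4696044921875, -34.30451202392578), (31.271198272705078, 135.39590454101562), 41.71626663208008) [ 0.7884 -0.0304]
0.75 [303.2, 332.5, 316.3, 349.6]
((572.9385986328125, -273.9489440917969), (30.772871017456055, 13.300939559936523), 89.24356842041016) [ 0.5747 -0.2745]
[ 0.5411 -0.0631  0.2313] [-3.1415 -0.0002  1.4955]
```

View pics/w1.png

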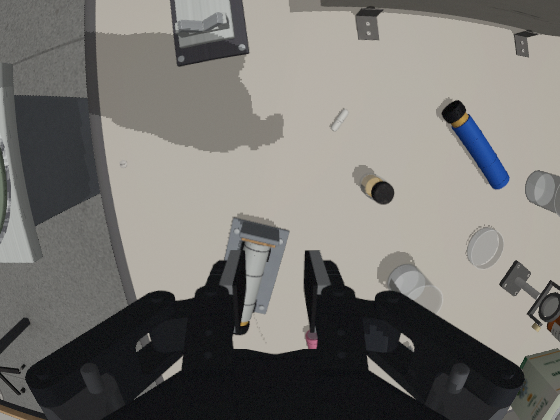

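The wrist view shows the barrel in the rest around (250,285), with the wall at the top (262,235) and the black cap at (241,327), partly hidden by the fingers. I move behind the cap end for a clear view.

```bash
python3 -m inch '[[-0.05,-0.015,0,0,0,0,1],[-0.05,-0.015,0,0,0,0,1],[-0.05,-0.015,0,0,0,0,1],[-0.05,-0.015,0,0,0,0,1],[-0.048,-0.011,0,0,0,0,1]]' >/dev/null
python3 -m inch '[[0,0,0.02,0,0,0.14,1],[0,0,0.02,0,0,0.125,1],[0,0,0,0,0,0,1],[0,0,0,0,0,0,1]]'
cat > look.py <<'E'
from h import *
import sys
np.set_printoptions(precision=4,suppress=True)
c=calibration("wrist"); im=grab_frame("wrist"); save(sys.argv[1],im)
for n,z in dict(lens_barrel=.03,cap_face=.03,barrel_rest=0).items():
    for d in landmark_of(n,"wrist")[:3]: print(n,round(d["score"],2),d["xy"],atz("wrist",d["xy"],z,c))
for n,z in (("lens_barrel",.03),("barrel_rest",.0)):
  for d in outline_of(n,"wrist")[:2]:
    p=np.argwhere(d["region"])[:,::-1][::5]; W=np.array([atz("wrist",q,z,c) for q in p])[:,:2]
    print(n,d["score"],d["rect"],cv2.minAreaRect(W.astype(np.float32)*1000), W.mean(0))
o=telemetry.observe(); print(o["position"],o["tool_rot"],o["force"],o["grip_width"])
E
python3 look.py w2.png
```

```text
clock: 4.0
position: [0.4547, -0.2972, 0.1916]
tool_rot: [-3.141, 0.0, 1.234]
force: [-0.3, 0.7, -0.2]
grip_width: 0.0
finger_force: 0.0
lens_barrel 0.93 [274.7, 62.9] [ 0.4954 -0.1811  0.03  ]
lens_barrel 0.69 [407.2, 184.9] [ 0.5839 -0.3329  0.03  ]
lens_barrel 0.55 [277.1, 137.9] [ 0.4742 -0.2486  0.03  ]
cap_face 0.65 [280.5, 137.4] [ 0.4773 -0.2492  0.03  ]
cap_face 0.55 [431.1, 231.4] [ 0.6003 -0.392   0.03  ]
lens_barrel 0.72 [372.1, 128.5, 440.7, 242.7] ((585.8554077148438, -337.67291259765625), (31.407541275024414, 132.52012634277344), 8.964862823486328) [ 0.5847 -0.3325]
lens_barrel 0.64 [258.0, 0.0, 298.7, 139.4] ((497.62298583984375, -185.16839599609375), (133.60882568359375, 31.474029541015625), 71.27978515625) [ 0.497  -0.1867]
barrel_rest 0.55 [243.3, 2.3, 316.1, 127.9] ((501.736083984375, -173.27272033691406), (132.50100708007812, 72.44043731689453), 71.30961608886719) [ 0.5005 -0.1744]
[ 0.4546 -0.2977  0.1919] [ 3.1406 -0.0001  1.2302] [-0.0628 -0.1962 -1.3598] 0.0001917731777475706
```

View pics/w2.png

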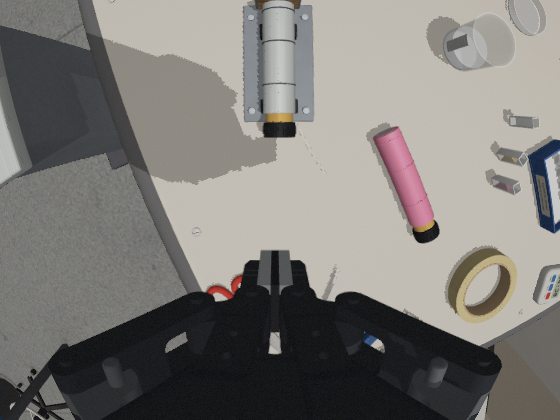

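The wrist view shows the grey barrel along column ~278: brass neck at (280,118), cap face at (280,137), clear of the pink one at (408,185). Its axis is at yaw 1.244. The hand needs 4.6 mm along +y and has 52 mm to go to the cap face.

```bash
python3 -m inch '[[0,0.0046,0.04,0,0,-0.014,1],[0,0,0.045,0,0,0,1],[0,0,0.045,0,0,0,1],[0,0,0.03,0,0,0,1],[0,0,0.015,0,0,0,1]]'
python3 -m inch '[[0.02,0,0,0,0,0,1],[0.01,0,0,0,0,0,1],[0,0,0,0,0,0,1]]'
python3 look.py w3.png
```

```text
clock: 4.8
position: [0.4578, -0.2988, 0.0142]
tool_rot: [-3.139, -0.001, 1.243]
force: [0.1, -0.9, 1.0]
grip_width: -0.0002
finger_force: 0.0
clock: 5.1
position: [0.4695, -0.2698, 0.0171]
tool_rot: [3.14, -0.001, 1.245]
force: [0.4, -0.4, 0.1]
grip_width: 0.0001
finger_force: 0.0
lens_barrel 0.92 [494.0, 292.9] [ 0.5799 -0.3233  0.03  ]
lens_barrel 0.65 [270.0, 70.4] [ 0.4963 -0.1846  0.03  ]
cap_face 0.8 [505.0, 354.6] [ 0.5923 -0.3818  0.03  ]
cap_face 0.65 [271.8, 233.2] [ 0.4754 -0.2483  0.03  ]
lens_barrel 0.97 [234.7, 0.7, 312.4, 244.3] ((491.0548095703125, -204.45225524902344), (101.98303985595703, 30.804723739624023), 71.26473999023438) [ 0.4915 -0.2032]
lens_barrel 0.91 [452.9, 197.8, 519.8, 372.1] ((582.0997924804688, -332.5889892578125), (30.16168975830078, 141.00003051757812), 9.498373985290527) [ 0.579  -0.3141]
barrel_rest 0.77 [202.0, 2.7, 349.2, 188.2] ((496.0222473144531, -189.65663146972656), (96.7100830078125, 71.44064331054688), 71.26353454589844) [ 0.4957 -0.1905]
[ 0.4682 -0.2716  0.0167] [3.141  0.0003 1.2422] [-0.1124  0.1575  1.2202] 1.2423491533847713e-05
```

View pics/w3.png

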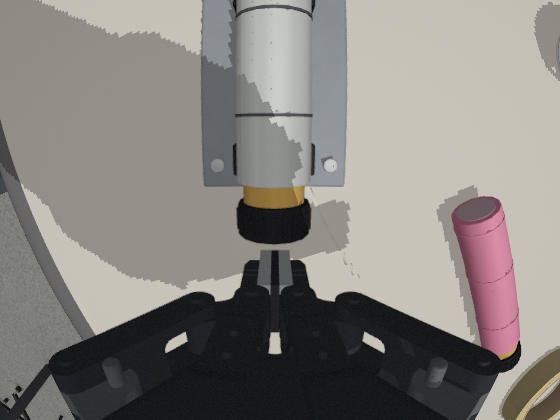

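The fingers are centred on the axis (column 273), with about 13 mm of gap to the cap face. I push in small rows and watch the force.

```bash
python3 -m inch '[[0.005,0,0,0,0,0,1],[0.004,0,0,0,0,0,1],[0.003,0,0,0,0,0,1],[0.002,0,0,0,0,0,1]]'
python3 -m inch '[[0.002,0,0,0,0,0,1],[0.002,0,0,0,0,0,1]]'
python3 -m inch '[[0.002,0,0,0,0,0,1],[0.001,0,0,0,0,0,1]]'
python3 -m inch '[[0.002,0,0,0,0,0,1],[0.001,0,0,0,0,0,1]]'
```

```text
clock: 5.8
position: [0.4729, -0.2574, 0.0163]
tool_rot: [-3.142, 0.0, 1.243]
force: [0.1, -1.6, 0.3]
grip_width: -0.0004
finger_force: 0.8
clock: 6.0
position: [0.474, -0.2543, 0.0163]
tool_rot: [3.141, 0.001, 1.242]
force: [-0.6, -4.2, -1.0]
grip_width: 0.0
finger_force: 2.1
clock: 6.2
position: [0.4751, -0.2511, 0.0163]
tool_rot: [3.142, 0.0, 1.243]
force: [-0.4, -3.7, -0.4]
grip_width: -0.0003
finger_force: 2.0
clock: 6.4
position: [0.4757, -0.2493, 0.0164]
tool_rot: [3.141, 0.002, 1.242]
force: [-5.5, -13.4, -1.0]
grip_width: -0.0006
finger_force: 7.3
```

```bash
python3 -m inch '[[0.0005,0,0,0,0,0,1],[0,0,0,0,0,0,1],[0,0,0,0,0,0,1],[0,0,0,0,0,0,1]]'
python3 look.py w4.png
```

```text
clock: 6.8
position: [0.4757, -0.2493, 0.0164]
tool_rot: [3.141, 0.002, 1.241]
force: [-3.4, -11.9, -1.5]
grip_width: 0.0002
finger_force: 6.4
lens_barrel 0.89 [272.9, 115.0] [ 0.498  -0.1816  0.03  ]
lens_barrel 0.85 [487.4, 323.7] [ 0.581  -0.3234  0.03  ]
cap_face 0.55 [275.0, 259.4] [ 0.4791 -0.2394  0.03  ]
cap_face 0.53 [494.7, 374.5] [ 0.5904 -0.3773  0.03  ]
lens_barrel 0.95 [445.9, 234.9, 515.8, 393.6] ((582.538330078125, -329.9351806640625), (30.097530364990234, 144.6399383544922), 9.457683563232422) [ 0.5792 -0.3056]
lens_barrel 0.62 [231.6, 0.3, 315.1, 275.4] ((495.5581970214844, -190.92242431640625), (115.75214385986328, 31.179067611694336), 71.27751159667969) [ 0.4963 -0.1889]
barrel_rest 0.98 [202.2, 1.5, 348.5, 228.2] ((499.2784118652344, -179.60684204101562), (118.00725555419922, 72.15565490722656), 71.50028991699219) [ 0.4993 -0.1795]
[ 0.4757 -0.2493  0.0164] [3.1409 0.0019 1.2414] [ -3.8859 -12.6412  -1.2737] -0.0001364929464719848
```

View pics/w4.png

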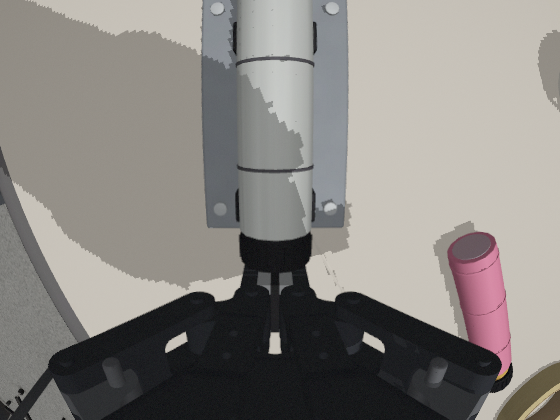

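The neck has vanished and the cap sits flush at (275,250), stalled at 13 N, so it is home. I back off, rise, open and go over the barrel's middle.

```bash
python3 -m inch '[[-0.02,0,0,0,0,0,1],[0,0,-0.04,0,0,0,1],[0,0,-0.045,0,0,0,0],[0,0,-0.035,0,0,0,0],[0.02,0,0,0,0,0,0]]' >/dev/null
python3 -m inch '[[0.04,0,0,0,0,0,0],[0.03,0,0,0,0,0,0],[0,0,0,0,0,0,0],[0,0,0,0,0,0,0]]'
python3 - <<'E'
from h import *
np.set_printoptions(precision=4,suppress=True)
o=telemetry.observe();p=o["position"];y=o["tool_rot"][2]
d=np.array([.4984,-.182])-p[:2]; print(p,y,d@[np.cos(y),np.sin(y)],d@[np.sin(y),-np.cos(y)],o["grip_width"])
# top view of barrel
im=grab_frame("top"); 
for d in landmark_of("lens_barrel","top"): print(d["score"],d["xy"],atz("top",d["xy"],.03))
for d in landmark_of("lens_barrel","wrist"): print(d["score"],d["xy"])
E
```

```text
clock: 8.0
position: [0.4989, -0.1805, 0.1363]
tool_rot: [-3.141, -0.0, 1.245]
force: [-0.4, -0.5, 0.3]
grip_width: 0.0858
finger_force: 0.0
[ 0.4989 -0.1805  0.1363] 1.2446914105779734 -0.001549732244088512 -4.710883323549055e-05 0.08577269710336521
0.78 [311.5, 148.9] [ 0.7981 -0.0454  0.03  ]
0.89 [272.9, 115.0]
0.85 [487.4, 323.7]
```

```bash
python3 -m inch '[[-0.0015,0,0.045,0,0,0,0],[0,0,0.045,0,0,0,0],[0,0,0.02,0,0,0,0],[0,0,0.014,0,0,0,0],[0,0,0,0,0,0,0]]'
python3 -m inch '[[0,0,0,0,0,0,0.5],[0,0,0,0,0,0,0.6],[0,0,0,0,0,0,0.7],[0,0,0,0,0,0,1],[0,0,0,0,0,0,1]]' 25
python3 -m inch '[[0,0,0,0,0,0,1],[0,0,0,0,0,0,1]]' 25
```

```text
clock: 8.65
position: [0.4974, -0.1835, 0.0112]
tool_rot: [-3.14, 0.0, 1.242]
force: [-0.7, 0.1, 0.0]
grip_width: 0.0853
finger_force: 0.0
clock: 9.15
position: [0.4986, -0.1828, 0.0131]
tool_rot: [3.141, -0.0, 1.243]
force: [-2.3, 2.2, 10.3]
grip_width: 0.029
finger_force: 24.5
clock: 9.35
position: [0.4986, -0.1829, 0.013]
tool_rot: [3.141, -0.0, 1.243]
force: [-1.5, 0.6, 10.7]
grip_width: 0.029
finger_force: 24.5
```

```bash
python3 -m inch '[[0,0,-0.01,0,0,0,1],[0,0,-0.03,0,0,0,1],[0,0,-0.045,0,0,0,1],[0,0,-0.045,0,0,0,1],[0,0,-0.03,0,0,0,1]]' 40
python3 -m inch '[[0.04,-0.02,-0.01,0,0,0,1],[0.042,-0.02,0,0,0,0,1],[0.042,-0.02,0,0,0,0,1],[0.042,-0.02,0,0,0,0,1],[0,0,0,0,0,-0.11,1]]'
python3 -m inch '[[0,0,0,0,0,-0.11,1],[0,0,0,0,0,-0.11,1],[0,0,0,0,0,0,1],[0,0,0,0,0,0,1]]'
cat > look2.py <<'E'
from h import *
import sys
np.set_printoptions(precision=4,suppress=True)
def rects(cam,c):
  for n,z in (("v_stand",.032),("lens_barrel",None)):
   for d in outline_of(n,cam)[:3]:
    zz=z if z else o["position"][2]+.019
    p=np.argwhere(d["region"])[:,::-1][::5]; W=np.array([atz(cam,q,zz,c) for q in p])[:,:2]
    print(cam,n,round(d["score"],2),np.round(d["rect"]),cv2.minAreaRect(W.astype(np.float32)*1000))
  for d in landmark_of("v_seat",cam)[:3]: print(cam,"v_seat",round(d["score"],2),d["xy"],atz(cam,d["xy"],.0622,c))
  for d in landmark_of("v_stand",cam)[:3]: print(cam,"v_stand",round(d["score"],2),d["xy"],atz(cam,d["xy"],0,c))
o=telemetry.observe(); print(o["position"],o["tool_rot"],o["force"],o["grip_width"])
for cam in ("wrist","top","side"):
  c=calibration(cam); im=grab_frame(cam); save(sys.argv[1]+cam+".png",im); rects(cam,c)
E
python3 look2.py a
```

```text
clock: 9.85
position: [0.4984, -0.1832, 0.1757]
tool_rot: [3.139, -0.0, 1.242]
force: [0.2, -0.3, -2.6]
grip_width: 0.0288
finger_force: 40.9
clock: 10.35
position: [0.4751, 0.0072, 0.1825]
tool_rot: [-3.14, -0.002, 1.361]
force: [1.0, -1.4, -3.3]
grip_width: 0.0289
finger_force: 40.9
clock: 10.75
position: [0.4759, -0.0001, 0.1827]
tool_rot: [3.141, -0.0, 1.569]
force: [-0.7, 1.1, -2.0]
grip_width: 0.0286
finger_force: 40.9
[ 0.4759 -0.0001  0.1827] [ 3.1414 -0.0003  1.569 ] [-0.6942  1.0522 -2.0105] 0.02860303189579494
wrist v_stand 0.78 [231.   0. 325. 109.] ((479.20904541015625, 132.68728637695312), (78.3248291015625, 106.24109649658203), 3.0701587200164795)
wrist lens_barrel 0.72 [234. 141. 314. 354.] ((475.7820129394531, 11.456718444824219), (29.754608154296875, 99.6879653930664), 0.10438775271177292)
wrist lens_barrel 0.56 [499. 177. 550. 263.] ((606.229736328125, 27.328083038330078), (14.143706321716309, 61.75656509399414), 42.31787872314453)
wrist v_seat 0.91 [277.9, 25.8] [0.4788 0.1475 0.0622]
wrist v_stand 0.77 [277.5, 43.5] [0.4791 0.147  0.    ]
top v_stand 0.82 [218. 2
[... 1017 characters left out ...]
6.50613403320312), 1.6707583665847778)
side lens_barrel 0.87 [287. 310. 316. 362.] ((557.0381469726562, -494.3132019042969), (24.425752639770508, 113.45079803466797), 8.67766284942627)
side lens_barrel 0.78 [330. 226. 377. 253.] ((719.5196533203125, -254.95437622070312), (33.315879821777344, 106.67182922363281), 42.5574951171875)
side lens_barrel 0.75 [226. 174. 241. 204.] ((476.1413269042969, -2.5444488525390625), (159.64736938476562, 32.54586410522461), 88.73387145996094)
side v_seat 0.88 [232.9, 200.7] [0.4804 0.1508 0.0622]
side v_seat 0.59 [217.6, 171.8] [0.444  0.3306 0.0622]
side v_stand 0.67 [237.2, 218.7] [0.489  0.1429 0.    ]
side v_stand 0.53 [217.9, 185.3] [0.4407 0.347  0.    ]
```

View pics/awrist.png

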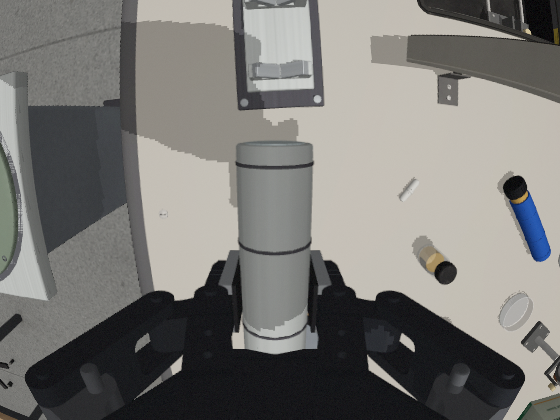

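The wrist view shows the barrel held centred (column 275, lens end at row 145), with the grey stand ahead at (278,45), turned about 4°. I rise and go a little closer to see the whole stand, then fit it precisely.

```bash
python3 -m inch '[[0.03,0.003,-0.04,0,0,-0.065,1],[0.01,0,-0.045,0,0,0,1],[0,0,0,0,0,0,1],[0,0,0,0,0,0,1]]'
python3 - <<'E'
from h import *
np.set_printoptions(precision=4,suppress=True)
o=telemetry.observe(); c=calibration("wrist"); im=grab_frame("wrist"); save("b.png",im)
print(o["position"],o["tool_rot"])
for d in landmark_of("v_seat","wrist")[:2]: print(d["score"],d["xy"],atz("wrist",d["xy"],.0622,c))
for d in outline_of("v_stand","wrist")[:2]:
    p=np.argwhere(d["region"])[:,::-1][::5]; W=np.array([atz("wrist",q,.008,c) for q in p])[:,:2]
    print(round(d["score"],2),np.round(d["rect"]),cv2.minAreaRect(W.astype(np.float32)*1000))
cv2.imwrite("pics/bc.png",cv2.resize(im[0:190,170:400,::-1],None,fx=3,fy=3,interpolation=cv2.INTER_CUBIC))
E
```

```text
clock: 11.9
position: [0.4784, 0.0403, 0.2677]
tool_rot: [3.14, -0.001, 1.639]
force: [-0.2, 0.7, -2.8]
grip_width: 0.0286
finger_force: 41.1
[0.4784 0.0403 0.2677] [ 3.1402 -0.0007  1.6385]
0.97 [278.0, 83.4] [0.475  0.149  0.0622]
0.78 [246.  38. 317. 141.] ((478.733642578125, 147.780517578125), (84.32267761230469, 129.4730224609375), 3.716050386428833)
```

View pics/bc.png

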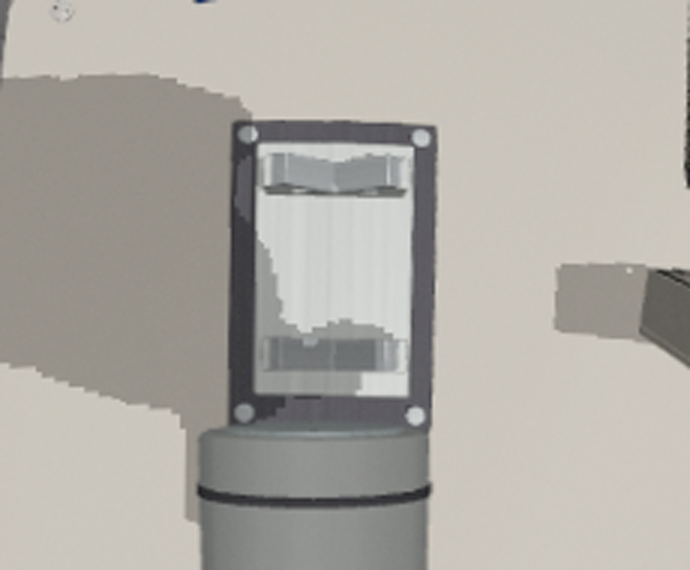

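The crop shows the whole stand, with screws at crop (247,134), (421,138), (244,412), (415,415) and the V centre of the far support near column 335. The base outline fit of 84.3 x 129.5 mm matches the given size. I cross-check it with the screws and V blocks.

```bash
python3 - <<'E'
from h import *
np.set_printoptions(precision=4,suppress=True)
c=calibration("wrist")
S=[atz("wrist",(x/3+169.67,y/3-.33),.009,c)[:2] for x,y in((247,134),(421,138),(244,412),(415,415))]
print(S,np.mean(S,0)); d=(S[0]+S[1]-S[2]-S[3]);print(np.arctan2(d[1],d[0]))
B=[atz("wrist",(x/3+169.67,y/3-.33),z,c)[:2] for x,y,z in((265,193,.059),(406,193,.059),(262,355,.059),(408,355,.059),(335,163,.0407))]
print(B)
yw=1.636;s=np.array([.4787,.1478])
a=np.array([np.cos(yw),np.sin(yw)])
for q in((34,0,.0407),(-34,0,.0407),(34,26.5,.059),(34,-26.5,.059)):
    w=s+a*q[0]/1e3+np.array([-a[1],a[0]])*q[1]/1e3
    u=proj("wrist",[*w,q[2]],c); print(q,(u[0]-169.67)*3,(u[1]+.33)*3)
o=telemetry.observe();y=o["tool_rot"][2]
d=s-o["position"][:2];print(d@[np.cos(y),np.sin(y)],d@[np.sin(y),-np.cos(y)],o["position"],y)
E
```

```text
[array([0.4392, 0.2013]), array([0.5094, 0.2047]), array([0.4454, 0.0857]), array([0.5151, 0.0893])] [0.4773 0.1453]
1.6218582750042874
[array([0.4513, 0.1681]), array([0.5009, 0.1717]), array([0.454 , 0.1094]), array([0.5057, 0.1131]), array([0.4753, 0.1845])]
(34, 0, 0.0407) 337.7466857308815 170.15784628587863
(-34, 0, 0.0407) 337.45085377024566 347.9920833813727
(34, 26.5, 0.059) 263.65873113497764 160.7691838285233
(34, -26.5, 0.059) 413.86307902073236 162.03104651907324
0.10795174353910994 0.008179768575291452 [0.4777 0.0395 0.2663] 1.6371793029419117
```

```bash
python3 -m inch '[[0.045,0.0073,0,0,0,0.004,1],[0.045,0,0.02,0,0,0,1],[0.016,0,0.045,0,0,0,1],[0,0,0.045,0,0,0,1],[0,0,0.04,0,0,0,1]]'
python3 -m inch '[[0,0,0.012,0,0,0,1],[0,0,0,0,0,0,1],[0,0,0,0,0,0,1],[0,0,0,0,0,0,1]]'
python3 - <<'E'
from h import *
np.set_printoptions(precision=4,suppress=True)
o=telemetry.observe(); c=calibration("wrist"); im=grab_frame("wrist"); b=grab_frame("side"); save("d.png",im)
P=np.mean([telemetry.observe()["position"] for _ in range(3)],0);print(o["position"],o["tool_rot"],o["force"])
R=lambda im,x,y,w,h:cv2.resize(im[y:y+h,x:x+w,::-1],(400,600),interpolation=cv2.INTER_CUBIC)
cv2.imwrite("pics/dc.png",np.hstack([R(im,135,0,280,420),R(b,195,135,80,120)]))
E
```

```text
clock: 12.55
position: [0.4776, 0.146, 0.1144]
tool_rot: [-3.14, 0.001, 1.634]
force: [0.7, -0.2, -2.5]
grip_width: 0.0288
finger_force: 41.0
clock: 12.95
position: [0.4796, 0.1464, 0.1069]
tool_rot: [3.139, -0.001, 1.633]
force: [0.1, -0.5, -1.1]
grip_width: 0.0288
finger_force: 40.8
[0.4796 0.1464 0.1069] [ 3.1393 -0.001   1.6334] [ 0.0937 -0.4647 -1.0579]
```

View pics/dc.png

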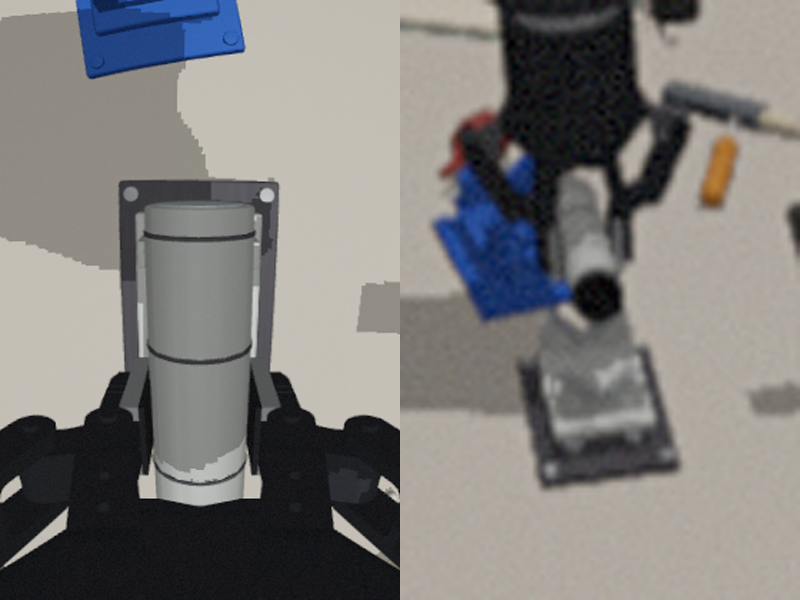

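The hand is well aligned: base edges at crop columns 120 and 279 give centre 199.5, and the barrel end at 145 to 254 also gives 199.5, right on the camera's centre column. I lower gently.

```bash
python3 -m inch '[[0,0,0.01,0,0,0,1],[0,0,0.008,0,0,0,1],[0,0,0.004,0,0,0,1],[0,0,0,0,0,0,1],[0,0,0,0,0,0,1]]'
python3 -m inch '[[0,0,0.002,0,0,0,1],[0,0,0.001,0,0,0,1],[0,0,0.001,0,0,0,1],[0,0,0,0,0,0,1]]'
python3 -m inch '[[0,0,0.001,0,0,0,1],[0,0,0,0,0,0,1]]'
python3 -m inch '[[0,0,0.001,0,0,0,1],[0,0,0,0,0,0,1]]'
```

```text
clock: 13.55
position: [0.4787, 0.146, 0.0831]
tool_rot: [-3.141, 0.0, 1.633]
force: [-0.4, -0.2, -2.1]
grip_width: 0.0286
finger_force: 40.9
clock: 13.95
position: [0.4787, 0.1463, 0.0792]
tool_rot: [-3.142, -0.0, 1.634]
force: [-0.2, -0.2, -2.3]
grip_width: 0.0285
finger_force: 40.9
clock: 14.15
position: [0.4787, 0.1462, 0.0782]
tool_rot: [-3.142, 0.0, 1.634]
force: [0.4, -0.7, -2.7]
grip_width: 0.0288
finger_force: 40.9
clock: 14.35
position: [0.4787, 0.1462, 0.0771]
tool_rot: [-3.141, 0.0, 1.634]
force: [-0.1, 0.2, -2.2]
grip_width: 0.0287
finger_force: 40.9
```

```bash
for i in 1; do python3 -m inch '[[0,0,0.001,0,0,0,1],[0,0,0,0,0,0,1]]'
python3 -m inch '[[0,0,0.001,0,0,0,1],[0,0,0,0,0,0,1]]'
python3 -m inch '[[0,0,0.001,0,0,0,1],[0,0,0,0,0,0,1]]'; done | grep -E "pos|^force"
```

```text
position: [0.4786, 0.1462, 0.0761]
force: [-0.3, -0.0, -2.5]
position: [0.4787, 0.1462, 0.0751]
force: [-0.3, 0.1, -2.2]
position: [0.4787, 0.1462, 0.0741]
force: [-0.1, -1.4, -2.4]
```

```bash
for i in 1; do python3 -m inch '[[0,0,0.001,0,0,0,1],[0,0,0,0,0,0,1]]'
python3 -m inch '[[0,0,0.001,0,0,0,1],[0,0,0,0,0,0,1]]'
python3 -m inch '[[0,0,0.001,0,0,0,1],[0,0,0,0,0,0,1]]'; done | grep -E "pos|^force"
python3 - <<'E'
from h import *
im=grab_frame("wrist"); b=grab_frame("side"); o=telemetry.observe();print(o["moment"])
R=lambda im,x,y,w,h:cv2.resize(im[y:y+h,x:x+w,::-1],(400,600),interpolation=cv2.INTER_CUBIC)
cv2.imwrite("pics/e.png",np.hstack([R(im,135,0,280,420),R(b,200,155,60,90)]))
E
```

```text
position: [0.4786, 0.1462, 0.0731]
force: [-0.0, -0.0, -2.0]
position: [0.4787, 0.1462, 0.0721]
force: [-0.4, -0.4, -2.3]
position: [0.4787, 0.1462, 0.0711]
force: [-0.3, 0.1, -2.2]
[-0.05786671 -0.02274392  0.02848095]
```

View pics/e.png

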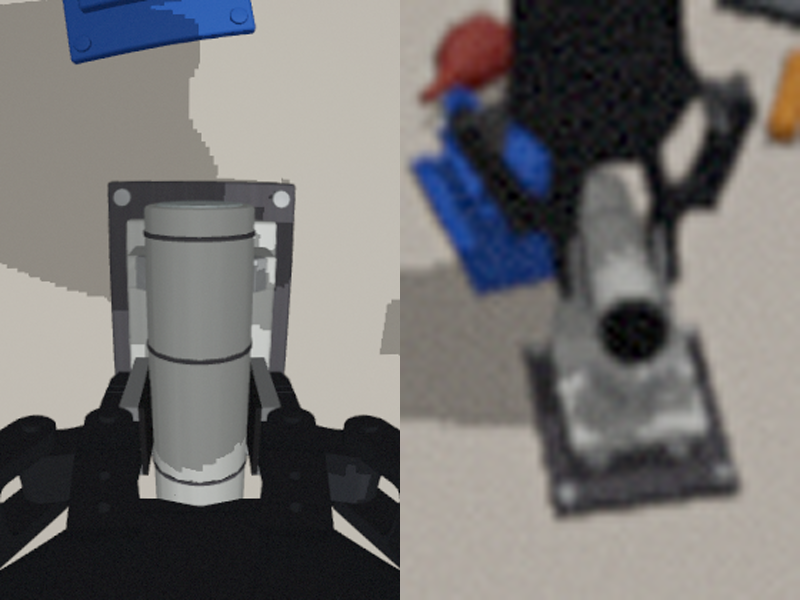

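```bash
python3 - <<'E'
from h import *
for z in (.055,.06,.065,.07,.075,.08,.085,.09,.095): print(z,proj("side",[.4825,.087,z]),proj("wrist",[.4747,.2062,z]),atz("side",(235.0,204.2),z)[:2].round(4))
im=grab_frame("side")
for d in landmark_of("lens_barrel","side")+landmark_of("cap_face","side"): print(d["score"],d["xy"])
for z in (.06,.07,.08,.09,.1): print(z,proj("side",[.4787,.147,z]))
E
```

```text
0.055 [235.49027726 214.77464505] [274.34855617 138.81837249] [0.4855 0.1417]
0.06 [235.38549283 213.3690993 ] [274.34832653 139.43900136] [0.4853 0.1343]
0.065 [235.28027674 211.95776345] [274.34808197 140.10122534] [0.485  0.1269]
0.07 [235.17462632 210.54060167] [274.34782098 140.80936492] [0.4847 0.1195]
0.075 [235.06853888 209.11757779] [274.34754187 141.56835951] [0.4844 0.1121]
0.08 [234.96201171 207.68865538] [274.34724268 142.38388212] [0.4841 0.1048]
0.085 [234.85504205 206.25379768] [274.34692116 143.2624806 ] [0.4838 0.0974]
0.09 [234.74762715 204.81296763] [274.34657473 144.21175271] [0.4835 0.09  ]
0.095 [234.63976422 203.36612787] [274.3462004  145.24056481] [0.4832 0.0826]
0.98 [352.9, 239.3]
0.9 [297.2, 331.1]
0.81 [229.9, 194.6]
0.73 [309.0, 354.0]
0.55 [233.3, 206.3]
0.49 [333.5, 230.8]
0.06 [232.46989894 202.0566941 ]
0.07 [232.254608   199.27967334]
0.08 [232.03759346 196.4804199 ]
0.09 [231.81883453 193.65866574]
0.1 [231.59831009 190.81413844]
```

I had the sign of the tip offset wrong: the axis lies 17 mm above the TCP, so the seat is at TCP z ≈ 0.045. The barrel is still 26 mm above it, which the side view confirms. I continue down with a 0.6 mm sideways correction (stand centre at column 201.5 against barrel 199.5).

```bash
for i in 1; do python3 -m inch '[[0,0.0006,0.008,0,0,0,1],[0,0,0.008,0,0,0,1],[0,0,0.004,0,0,0,1],[0,0,0,0,0,0,1]]'
python3 -m inch '[[0,0,0.002,0,0,0,1],[0,0,0.001,0,0,0,1],[0,0,0,0,0,0,1]]'
python3 -m inch '[[0,0,0.001,0,0,0,1],[0,0,0,0,0,0,1]]'
python3 -m inch '[[0,0,0.001,0,0,0,1],[0,0,0,0,0,0,1]]'; done | grep -E "pos|^force"
```

```text
position: [0.4789, 0.146, 0.0504]
force: [-0.4, 0.3, -1.4]
position: [0.4793, 0.1462, 0.0482]
force: [-0.0, 0.1, -1.3]
position: [0.4793, 0.1463, 0.0472]
force: [-0.5, 0.1, -2.2]
position: [0.4792, 0.1462, 0.0462]
force: [-1.5, 0.0, -1.6]
```

```bash
cat > f.py <<'E'
from h import *
v=[]
for i in range(4): grab_frame("side"); o=telemetry.observe(); v.append(np.r_[o["force"],o["moment"],o["position"]])
print(np.mean(v,0).round(4))
E
for i in 1; do python3 -m inch '[[0,0,0.001,0,0,0,1],[0,0,0,0,0,0,1]]'; python3 f.py
python3 -m inch '[[0,0,0.001,0,0,0,1],[0,0,0,0,0,0,1]]'; python3 f.py; done | grep -E "pos|^force|\["
```

```text
position: [0.4793, 0.1463, 0.0453]
tool_rot: [3.142, -0.0, 1.634]
force: [-1.9, -0.0, 3.3]
[-1.032   0.7184  3.1846  0.0134  0.2873 -0.0428  0.4793  0.1463  0.0453]
position: [0.4793, 0.1463, 0.0442]
tool_rot: [3.142, -0.0, 1.634]
force: [-0.8, 0.7, 5.0]
[-1.7466  0.9211  4.7489  0.1095  0.3321 -0.0105  0.4793  0.1463  0.0442]
```

Contact is made and the stage is starting down, with a small sideways force of −1.7 N. I trim 0.4 mm sideways and press on.

```bash
for i in 1; do python3 -m inch '[[0,-0.0004,0.001,0,0,0,1],[0,0,0,0,0,0,1]]'; python3 f.py
python3 -m inch '[[0,0,0.001,0,0,0,1],[0,0,0,0,0,0,1]]'; python3 f.py;python3 -m inch '[[0,0,0.001,0,0,0,1],[0,0,0,0,0,0,1]]'; python3 f.py; done | grep -E "^clock|\[" | grep -v rot
```

```text
clock: 17.9
position: [0.4792, 0.1462, 0.0433]
force: [0.3, 1.4, 5.6]
[ 0.0472  1.0062  5.2761  0.1086 -0.0325 -0.0946  0.4792  0.1463  0.0433]
clock: 18.3
position: [0.4792, 0.1462, 0.0423]
force: [-0.7, 0.8, 7.8]
[-0.3357  0.9057  6.0391  0.0792  0.0355 -0.0817  0.4792  0.1463  0.0423]
clock: 18.7
position: [0.4792, 0.1463, 0.0413]
force: [-1.1, 1.2, 6.6]
[-0.6655  0.8309  7.4183  0.0883  0.1109 -0.0703  0.4792  0.1462  0.0414]
```

The stage is sunk about 4.5 mm (the load slope matches 1.2 N/mm). I trim the remaining side force and the small yaw and pitch moments so that all four faces share the load.

```bash
for i in 1; do python3 -m inch '[[0,-0.0002,0.0003,0,0.004,0.004,1],[0,0,0,0,0,0,1]]'; python3 f.py
python3 -m inch '[[0,0,0,0,0.004,0.004,1],[0,0,0,0,0,0,1]]'; python3 f.py; done | grep -E "^clock|\[" 
```

```text
clock: 19.1
position: [0.479, 0.1462, 0.0411]
tool_rot: [3.141, -0.004, 1.629]
force: [-0.5, 2.0, 8.1]
[-0.6307  0.7006  7.8575  0.0816  0.0967 -0.1187  0.479   0.1462  0.0411]
clock: 19.5
position: [0.4789, 0.1462, 0.0411]
tool_rot: [3.141, -0.008, 1.625]
force: [-1.2, 1.3, 7.3]
[-0.9723  1.1949  7.54    0.0955  0.1739 -0.1279  0.4789  0.1462  0.0411]
```

```bash
for i in 1; do python3 -m inch '[[0,-0.0003,0,0,-0.008,-0.008,1],[0,0,0,0,0,0,1]]'; python3 f.py
python3 -m inch '[[0,-0.0003,0,0,0,-0.01,1],[0,0,0,0,0,0,1]]'; python3 f.py; done | grep -E "^clock|\[" 
```

```text
clock: 19.9
position: [0.4789, 0.1461, 0.0411]
tool_rot: [3.141, 0.0, 1.633]
force: [0.2, -0.3, 6.8]
[ 0.39   -0.2281  7.0018 -0.0293 -0.0997 -0.3175  0.4789  0.1461  0.0411]
clock: 20.3
position: [0.4789, 0.1461, 0.0412]
tool_rot: [3.14, -0.0, 1.643]
force: [1.2, 0.2, 7.6]
[ 1.3571  0.3277  7.7726  0.0657 -0.3438 -0.6555  0.4789  0.1461  0.0412]
```

Yaw is clearly restoring: turning towards lower yaw relieves the moment. I go that way.

```bash
for i in 1; do python3 -m inch '[[0,0.0003,0,0,0,0.014,1],[0,0,0,0,0,0,1]]'; python3 f.py
python3 -m inch '[[0,0.0001,0,0,0,0.005,1],[0,0,0,0,0,0,1]]'; python3 f.py;python3 -m inch '[[0,0,0,0,0,0.004,1],[0,0,0,0,0,0,1]]'; python3 f.py; done | grep -E "^clock|\[" 
```

```text
clock: 20.7
position: [0.4789, 0.1461, 0.0411]
tool_rot: [3.141, -0.0, 1.629]
force: [0.0, -0.8, 7.9]
[ 2.7670e-01  2.5200e-01  7.1685e+00 -2.1000e-03 -8.0200e-02 -2.1380e-01
clock: 21.1
position: [0.4789, 0.1461, 0.0411]
tool_rot: [3.141, -0.0, 1.624]
force: [0.3, 0.2, 7.5]
[ 0.0864 -0.1411  7.4107 -0.0369  0.0381 -0.095   0.4789  0.1461  0.0411]
clock: 21.5
position: [0.4789, 0.1461, 0.0411]
tool_rot: [3.141, 0.0, 1.621]
force: [0.2, -0.2, 6.7]
[-0.2488 -0.0529  6.897  -0.0781  0.0241  0.0648  0.4789  0.1461  0.0411]
```

```bash
python3 -m inch '[[0,0,0.0006,0,0,0.001,1],[0,0,0,0,0,0,1],[0,0,0,0,0,0,1],[0,0,0,0,0,0,1],[0,0,0,0,0,0,1]]'; python3 f.py
python3 - <<'E'
from h import *
im=grab_frame("wrist"); b=grab_frame("side")
R=lambda im,x,y,w,h:cv2.resize(im[y:y+h,x:x+w,::-1],(400,600),interpolation=cv2.INTER_CUBIC)
cv2.imwrite("pics/g.png",np.hstack([R(im,135,0,280,420),R(b,200,155,60,90)]))
E
```

```text
clock: 22.2
position: [0.4789, 0.1461, 0.0405]
tool_rot: [3.141, 0.0, 1.62]
force: [-0.8, -0.7, 9.1]
grip_width: 0.0289
finger_force: 42.0
[-0.5045 -0.2271  8.2479 -0.0854  0.0791  0.1361  0.4789  0.1461  0.0405]
```

View pics/g.png

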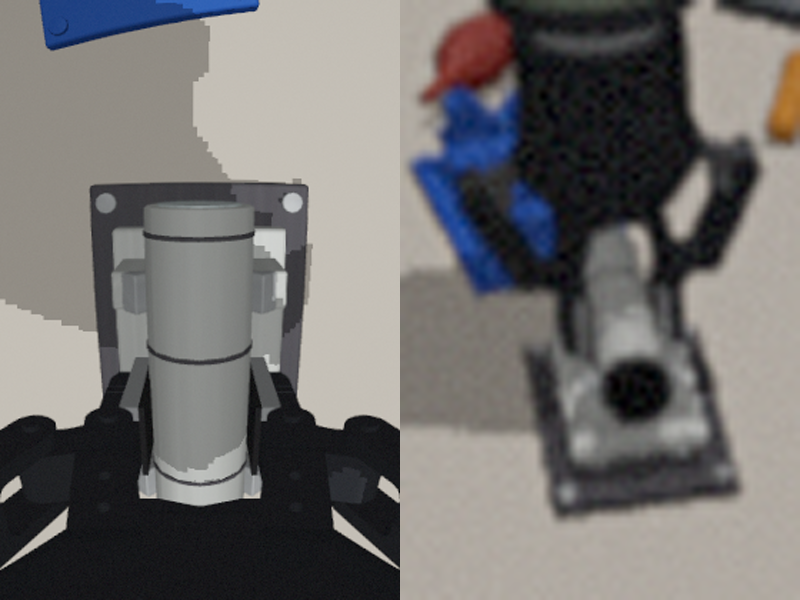

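The barrel lies in both Vs: the stage edges at columns 113 and 285 are symmetric about it, and the cap sits between the V flanks in the side view. One last tiny yaw trim, then hand in.

```bash
python3 -m inch '[[0,-0.0001,0,0,0,-0.002,1],[0,0,0,0,0,0,1],[0,0,0,0,0,0,1],[0,0,0,0,0,0,1]]' | head -2; python3 f.py; python3 -c "
from workcell import bot; print(bot.job_done())"
```

```text
clock: 22.9
position: [0.4789, 0.1461, 0.0405]
[ 0.3915 -0.5099  8.0751 -0.0478 -0.0107  0.0448  0.4789  0.1461  0.0405]
the job is handed in; nothing more can be done
None
```

I handed the job in at about 23 s: the cap is pushed home, and the barrel lies in both Vs, held down with about 8 N. From that force the stage should be sunk about 5 mm. The hand-in returned no verdict, so I can't confirm it passed.

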